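# Unsnap the dust filter cover

## Robot

A 6-joint arm with a two-finger parallel gripper is mounted at the origin on the work surface. World frame = base frame: x ahead of the robot, y to its left, z up, the work surface at z = 0. Lengths are in mm, angles in rad, forces in N, time in s.
With the tool pointing down it reaches from about 275 to 1000 mm from the base axis. Payload 8.4 kg.
Tool frame: the origin (TCP) lies at the very end of the fingers, on their centre line; the grasp point (between the pads) lies behind it (r.grip_point_offset is the x of the grasp point in the tool frame, in mm); x points along the fingers, z is the direction in which the jaws open and shut, and the axes are right-handed (so a half turn about x gives the same grasp; the last joint's range is limited). The gripper opens to 85 mm and grips with 20 to 120 N. Pads are 22 mm wide; open, the fingers measure 114 mm over their backs; the gripper's body (76 mm by 85 mm) begins 54 mm behind the grasp point. The pads swing forward as they close: fully open they stand 13 mm farther back than shut.
Start: joints at [1.312, 0.353, 1.633, -0, 1.155, -0.002], TCP at [158.74, 604.508, 231.281] pointing down, gripper open.
Joint ranges: [-2.63, 2.63], [-0.92, 2.1], [0.06, 2.66], [-1.3, 4.44], [0, 2.69], [-3.02, 3.02]. Speed limits (rad/s): [2.22, 2.22, 2.79, 3.14, 3.14, 3.14].

## Interface

Orientations are given as [roll, pitch, yaw] about the fixed x, y, z axes, in that order (R = Rz(yaw) Ry(pitch) Rx(roll)).
In Python, from rig import r, vision, order gives the robot as it stands. The module is installed in compiled form; this text tells all that it offers.
- The arm moves only by the tool step_arm, never from a script. Its argument "rows" is a list of rows, each a list of 7 numbers: the shift along the world's x, y, z in mm, then the turn, a rotation vector about the world's x, y, z in rad, then the finger opening in mm, from 0 to 85.4. A call has exactly 8 rows; each row is the pose to reach, as a shift and turn from the pose measured when the call began; what a row does not reach only later rows make up. A row lasts 1/8 s, in which the tool goes at most 62.5 mm and 10.7 degrees, less where a joint would pass 70% of its speed; a pose out of reach is approached as far as the arm can. A call with a gripper value outside its range is refused whole. The fingers move at their own pace and stop on an object; "force" is the grip in N (left out, the last holds). Time passes only in rows, so rows that repeat a pose let the fingers close, or fill a call up. It gives the time, the measured TCP pose, the force and the opening at its end, in the units of the state.
- r.sense(): the state, without advancing time (a new reading comes with each control period).
- vision.grab_frame(name): name is "side" or "top" or "wrist"; returns (picture, depth): 384x512x3 uint8, red, green, blue; 384x512 float32, mm along the optical axis (not along the pixel's ray), 0 where there is no reading.
- vision.camera_info(name): a dict with "K" (3x3 intrinsics, pixels), "distortion" ([k1, k2, p1, p2, k3] as OpenCV has them; the pictures are not rectified), "origin" and "attitude" of the camera in the world; the wrist camera has in their place "tool_from_camera" (4x4, takes a point from camera to tool coordinates, whose origin is the TCP and whose axes are the tool frame's). Camera axes: x right, y down, z forward; pixel columns grow to the right and rows downward; lengths in mm; the calibration is good to about 2 mm. A picture is of the moment at which its call begins: read the wrist's pose just before it. camera_info takes no time and is no camera call.
- order.sign_off(): hands the job in, once; it reports no verdict.
The state is a dict: "clock": time; "qpos": joint angles; "qvel": joint speeds; "joint_efforts": joint torques, N m; "eef_pos": TCP position; "tcp_rot": TCP orientation; "contact_force": force on the tool from outside, world axes, zero at the start; "wrist_torque": the same for the moment, N m; "opening": opening from 0.0 (shut) to 1.0 (fully open).
Only numpy, scipy, OpenCV 4.12 (cv2) and the standard library are available. Lean on these libraries where they do the work, as an engineer would, in place of code of your own. Each camera call takes 0.05 s, during which the arm holds its last target.

## Task

Take the blue cover off the grey dust filter box on the joiner's bench so that the filter can be changed: press the orange snap tab inward, towards the middle of the cover, just hard enough to free it, and lift the cover straight up while it is pressed. Then set the cover down gently on the rubber mat, right way up, lying flat and well inside the mat's edges, and let go. Do not overload the tab or tear at the cover, and leave the mallet, the tin and the wood offcut where they are.

Things in the scene. Friction and masses are not known exactly. Their poses are not given: they have to be found in the camera images.
- box_rim (a point): Grey open-topped filter box, fixed to the bench, 140 (x) x 124 (y) x 70 mm high. The point is the middle of its top rim, 70 mm above the bench; x points from the tab side to the hose side (38 mm stub, 30 mm long, low on the +x face), z up.
- cover_mid (a point): Loose blue cover, 110 (x) x 100 (y) x 18 mm high without its tab, about 0.16 kg. The point is its centre, 9 mm above its flat-lying underside. x points from the tab to the middle, z up; it starts with the box's yaw.
- tab_mid (a point): Orange snap tab of the cover: upright blade 20 mm wide (y), 8 mm thick (x), 35 mm tall above the cover's top. The point is on its centre line, 20 mm above the cover's top, 48 mm from the cover's middle on its -x side and 29 mm higher than cover_mid. Pinch it from above across its width; x is the pressing direction (inward). Nothing else stands above the rim.
- mat_top (a point): The dark rubber mat with grey fabric top, fixed on the bench, 190 (x) x 170 (y) x 4 thick. This point is the middle of its top face, 4 mm above the bench; z up.
- mallet_mid (a point): Bystander: wooden mallet lying on the bench, head 60 x 110 x 70 mm high, handle along y to 240 mm from the middle of the head. The point is the centre of the head.
- tin_mid (a point): Small amber wax jar with a steel lid, 52 mm across and 50 mm tall; the point is half-way up its middle. Bystander, often between box and mat.
- offcut_mid (a point): Wooden offcut 50 (x) x 120 (y) x 25 high, the point is its centre. Bystander.
- seat (a point): Middle of the floor of the box's recess, 18 mm below the rim, axes as box_rim. The recess is 114 (x) x 104 (y) mm. The cover lies in it with its top flush with the rim and 2 mm of play on each side, so it can be held only by its tab.
- catch (a point): Orange catch bar in the rim at the box's -x side; the point is the middle of its inner top edge, 56 mm from the box's middle. It is 6 mm thick and overlaps the tab's hook from above; pulling up while the hook is caught loads the catch.
- hook (a point): Tip of the tab hook, hidden under the catch. Pressing first slides the cover through its play (0 to 4 mm) to the far wall, then bends the tab, 4 N per mm. The hook is clear at a push of 8 N; aim at 11. Over 21 N between cover and box in all (push, load up or down, rubbing) does damage. Keep pressing until raised 16 mm; the far wall rubs and resists the lift by several N.
Mind the look-alikes: they are no part of the job. There is more than one size of the part that bears box_rim; the job needs the middle-sized. Of the things that look like the part that bears cover_mid, the smaller one is meant.

How it is judged (in metres and radians):
On the way:
1. the cover is unsnapped and lifted clear of the box (at least 25 mm out of its seat) (z of cover_mid in the frame of box_rim above 0.016 m), for 0.1 s.
At the end, for the whole second after the job is handed in: the cover lies at rest, right way up and flat (within 0.08 rad), its underside on the mat (within 4 mm), its middle within 40 mm (mat x) and 35 mm (mat y) of the mat's middle, released (x of cover_mid in the frame of mat_top between -0.04 and 0.04 m and y of cover_mid in the frame of mat_top between -0.035 and 0.035 m and z of cover_mid in the frame of mat_top below 0.013 m and angle between cover_mid's own z axis and vertical below 0.08 rad and linear speed of cover below 0.02 m/s); the robot touches nothing.
It fails at once if the tab or its catch is overloaded: the cover is pressed or pulled against the box with more than 21 N in all, rubbing included (contact force between cover and filter_box above 21 N).
It fails at once if the cover is dropped or thrown (faster than 0.5 m/s while not held) (linear speed of cover above 0.5 m/s and contact force between cover and the fingers below 0.1 N).
It fails at once if the cover is banged or pushed down on the mat with more than 25 N (contact force between cover and mat above 25 N).
It fails at once if the mallet, the tin or the offcut is moved by more than 20 mm (distance of any of mallet_mid, tin_mid, offcut_mid from where it was at the start of the episode above 0.02 m).
It also fails if it takes over 61 s, if anything falls off the work surface, if the arm or the gripper's body presses on something with over 40 N, if the wrist force passes 120 N, or if a joint passes its speed limit or range.

## Working session

There is one attempt and no reset: what is moved stays moved. The work goes in short steps, Python scripts to look and compute and a tool call to move; the robot and the scene stay as the last step left them, time stands still between calls to the robot, and variables do not carry over. Pictures are saved under pics/ and viewed, and the job is handed in when it is done.

Besides the shell and the picture viewer there is one more tool, called after "Emit:" as name([rows], argument=value, ...), one row to a line, values as JSON. step_arm: Moves the arm, as the interface text tells. Its arguments: {"type":"object","properties":{"rows":{"type":"array"},"force":{"type":"number"}},"required":["rows"]}

```bash
mkdir -p pics; python3 - <<'E'
from rig import r, vision, order
import cv2, numpy as np
s=r.sense(); print(s, r.grip_point_offset)
for n in ["top","side"]:
    p,d=vision.grab_frame(n); cv2.imwrite(f"pics/{n}0.png",p[:,:,::-1]); np.save(f"pics/{n}0.npy",d); np.save(f"pics/{n}0rgb.npy",p)
    print(n,vision.camera_info(n), (d>0).mean())
print(vision.camera_info("wrist"))
E
```

```text
{'clock': 0.0, 'qpos': array([ 1.31158027e+00,  3.53646374e-01,  1.63414181e+00, -6.18931423e-06,
        1.15519409e+00, -2.40375732e-03]), 'qvel': array([-1.50750324e-05,  6.38621517e-04,  7.00371180e-04,  3.90819277e-04,
       -7.41564698e-04, -3.68082901e-04]), 'joint_efforts': array([-1.66599297e-03, -6.05241251e+01, -3.42070735e+01, -3.15683455e-04,
        9.24833352e-03, -4.39501900e-05]), 'eef_pos': array([158.63064493, 604.03912084, 230.55950432]), 'tcp_rot': array([-3.13992411,  1.5694067 , -1.82593758]), 'contact_force': array([0.40856341, 0.25536557, 0.63380968]), 'wrist_torque': array([0.04616598, 0.06812654, 0.00898191]), 'opening': 1.0014986747507422} -18.700000000000003
top {'K': array([[363.18480278,   0.        , 250.60362637],
       [  0.        , 363.18480278, 188.44481105],
       [  0.        ,   0.        ,   1.        ]]), 'distortion': array([-0.07290846,  0.        ,  0.        ,  0.        ,  0.        ]), 'origin': array([349.35096244, -62.40072199, 930.95732411]), 'attitude': array([-2.9406083 , -0.00356015, -1.52477398])} 0.9955698649088541
side {'K':
[... 294 characters left out ...]
7.19790483]), 'attitude': array([-2.30658892,  0.02173532, -0.56067807])} 0.9947509765625
{'K': array([[283.8083622 ,   0.        , 255.69927287],
       [  0.        , 283.8083622 , 190.3395528 ],
       [  0.        ,   0.        ,   1.        ]]), 'distortion': array([-0.00628432,  0.        ,  0.        ,  0.        ,  0.        ]), 'tool_from_camera': array([[ 5.17277030e-04, -3.21536902e-01,  9.46896907e-01,
        -1.42750162e+02],
       [ 1.00328873e-03, -9.46896390e-01, -3.21537275e-01,
         8.40229034e+01],
       [ 9.99999363e-01,  1.11633484e-03, -1.67213401e-04,
        -5.42895218e-01],
       [ 0.00000000e+00,  0.00000000e+00,  0.00000000e+00,
         1.00000000e+00]])}
```

View pics/top0.png

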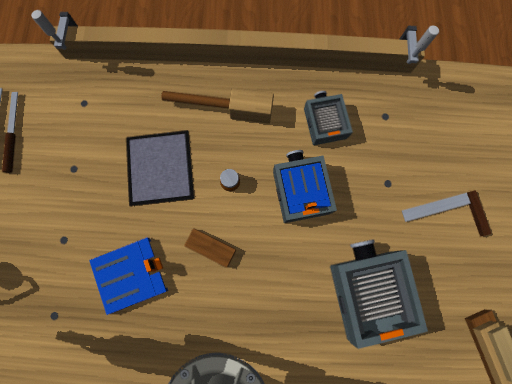

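View pics/side0.png

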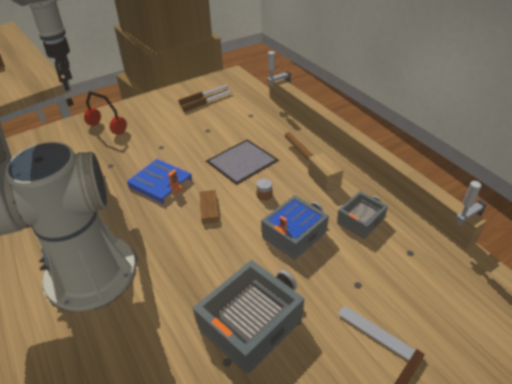

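The top view shows the middle box with the blue cover at about (305,188). The look-alikes are:
- a small box at (328,118)
- a large box at (380,297)
- a larger loose cover at (128,275)

The mat is at (160,168), the tin at (229,180), the mallet at (250,105) and the offcut at (211,248). I choose the box and cover at (305,188), with its tab at (311,208).

```bash
cat > h.py <<'E'
import numpy as np, cv2
from scipy.spatial.transform import Rotation as Ro
from rig import r, vision, order
def rays(info,uv,T=None):
    uv=np.asarray(uv,float).reshape(-1,1,2)
    n=cv2.undistortPoints(uv,info["K"],info["distortion"]).reshape(-1,2)
    d=np.c_[n,np.ones(len(n))]
    if T is None: R=Ro.from_euler("xyz",info["attitude"]).as_matrix(); o=np.array(info["origin"])
    else: R=T[:3,:3];o=T[:3,3]
    return o,d@R.T
def onplane(info,uv,z,T=None):
    o,d=rays(info,uv,T); return o+d*((z-o[2])/d[:,2])[:,None]
def bydepth(info,uv,dep,T=None):
    o,d=rays(info,uv,T); return o+d*np.asarray(dep).reshape(-1,1)
def wristT(s,info):
    T=np.eye(4);T[:3,:3]=Ro.from_euler("xyz",s["tcp_rot"]).as_matrix();T[:3,3]=s["eef_pos"]
    return T@info["tool_from_camera"]
def hsv(p): return cv2.cvtColor(p,cv2.COLOR_RGB2HSV)
E
python3 - <<'E'
from h import *
for n in ["top","side"]:
    p=np.load(f"pics/{n}0rgb.npy"); d=np.load(f"pics/{n}0.npy"); I=vision.camera_info(n); H=hsv(p)
    print(n)
    V,U=np.mgrid[0:384,0:512]; W=bydepth(I,np.c_[U.ravel(),V.ravel()],d.ravel()).reshape(384,512,3)
    np.save(f"pics/{n}W.npy",W)
    blue=cv2.inRange(H,(105,150,60),(130,255,255)); org=cv2.inRange(H,(3,200,140),(14,255,255))
    for nm,m in [("blue",blue),("orange",org)]:
        k,l,st,c=cv2.connectedComponentsWithStats(m)
        for i in range(1,k):
            if st[i,4]>25:
                print(nm,c[i].round(1),st[i],"med W",np.median(W[l==i],0).round(1), "zmax",np.percentile(W[l==i][:,2],95).round(1))
    q={"top":dict(mat=(160,168),tin=(229,180),mal=(250,105),off=(211,248),smallrim=(347,118)),"side":dict(mat=(243,160),tin=(264,186))}[n]
    for k,v in q.items(): print(k,W[v[1],v[0]].round(1))
I=vision.camera_info("top"); p=np.load("pics/top0rgb.npy");
cv2.imwrite("pics/crop0.png",cv2.resize(p[140:235,260:350,::-1],None,fx=6,fy=6,interpolation=cv2.INTER_CUBIC))
# mat corners
c=onplane(I,[(126,138),(189,131),(193,199),(130,206)],4);print(c.round(1)); print(c.mean(0), np.linalg.norm(np.diff(c,axis=0),axis=1))
E
```

```text
top
blue [304.8 187.4] [ 280  163   51   51 1613] med W [ 532.1 -186.    70. ] zmax 72.5
blue [126.8 275.9] [  90  238   76   76 3082] med W [299.3 234.6  25.9] zmax 28.5
orange [333.5 132.5] [328 131  12   4  30] med W [ 683.6 -262.6   54.8] zmax 56.6
orange [310.8 204.9] [306 203  11   6  29] med W [ 485.6 -198.4  104.9] zmax 106.4
orange [309.  211.8] [303 210  16   5  49] med W [ 474.3 -197.6   69.5] zmax 71.6
orange [147.  265.3] [144 260   7  12  45] med W [330.7 174.5  75.2] zmax 77.8
orange [391.4 334.1] [380 329  24  11 139] med W [ 204.  -386.    92.9] zmax 95.3
mat [581.3 184.1   7.2]
tin [547.4  -2.7  51.2]
mal [741.8 -45.9  69.3]
off [379.4  33.7  24.9]
smallrim [ 725.4 -298.    54.6]
side
blue [164.1 164.4] [156 161  17   8  34] med W [343.1 285.5  26.8] zmax 28.6
blue [153.2 182.2] [129 165  41  33 598] med W [280.  220.5  26. ] zmax 28.9
blue [181.8 175. ] [178 170  11  11  70] med W [370.3 201.1  25.5] zmax 28.4
blue [281.1 212.9] [270 201  27  23 127] med W [ 509.2 -153.9   70.4] zmax 73.1
blue [299.7 220.7] [286 204  35  33 491] med W [ 537.3 -209.8   70.4] zmax 72.8
mat [589.4 184.9   3.1]
tin [548.7 -13.8  48.9]
[[661.5 286.2   4. ]
 [688.5 116.5   4. ]
 [503.3  90.9   4. ]
 [477.  253.8   4. ]]
[582.59802511 186.8324168    4.        ] [171.81352573 187.02776464 165.00530498]
```

View pics/crop0.png

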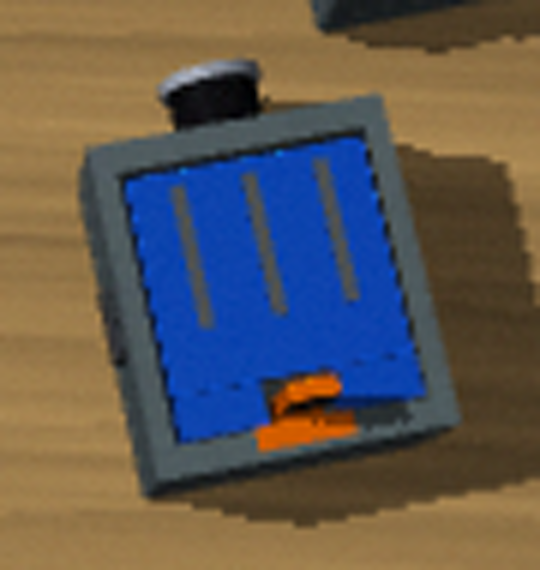

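```bash
python3 - <<'E'
from h import *
I=vision.camera_info("top"); p=np.load("pics/top0rgb.npy");H=hsv(p)
c=onplane(I,np.array([(85,150),(380,95),(460,420),(150,497)])/6+[260,140],70)
print("rim",c.round(1),c.mean(0).round(1),np.linalg.norm(np.roll(c,-1,0)-c,axis=1).round(1))
blue=cv2.inRange(H,(105,150,60),(130,255,255)); blue[:, :270]=0
blue=cv2.morphologyEx(blue,cv2.MORPH_CLOSE,np.ones((5,5)))
V,U=np.nonzero(blue); w=onplane(I,np.c_[U,V],70)
rc=cv2.minAreaRect(w[:,:2].astype(np.float32)); print("cover",rc)
for nm,b,z in [("rimc",c,70)]:
    x=(b[0]+b[1]-b[2]-b[3]);y=(b[0]+b[3]-b[1]-b[2]); print(np.arctan2(x[1],x[0]),np.arctan2(-y[0],y[1]))
org=cv2.inRange(H,(3,200,140),(14,255,255))
k,l,st,cc=cv2.connectedComponentsWithStats(org)
for i in range(1,k):
    if 300<cc[i][0]<320 and st[i,4]>20: print(cc[i], onplane(I,[cc[i]],105 if cc[i][1]<208 else 70).round(1))
# catch yaw
V,U=np.nonzero((l>0)&(np.mgrid[0:384,0:512][0]>208)&(np.abs(np.mgrid[0:384,0:512][1]-309)<12)); w=onplane(I,np.c_[U,V],70);print("catch",cv2.minAreaRect(w[:,:2].astype(np.float32)))
s=r.sense();print(Ro.from_euler("xyz",s["tcp_rot"]).as_matrix().round(3))
E
```

```text
rim [[ 586.1 -112.4   70. ]
 [ 615.4 -233.4   70. ]
 [ 481.6 -266.4   70. ]
 [ 445.2 -142.9   70. ]] [ 532.1 -188.8   70. ] [124.5 137.8 128.7 144.1]
cover ((533.7059326171875, -188.89291381835938), (110.79120635986328, 102.37397766113281), 13.57514476776123)
0.22697333716608034 0.26270427383147565
[310.75862069 204.86206897] [[ 485.5 -197.9  105. ]]
[309.04081633 211.75510204] [[ 474.3 -199.8   70. ]]
catch ((475.9129943847656, -202.57078552246094), (9.411865234375, 37.00808334350586), 13.841869354248047)
[[-0.    -0.967  0.254]
 [-0.001  0.254  0.967]
 [-1.     0.    -0.001]]
```

The crop confirms the choice: blue cover seated in the grey box, orange tab at about (310,205), catch at (309,212), hose at the top. Rim is 144/138 x 124/129 mm, which fits 140 x 124. Cover is 111 x 102, yaw about 0.24, tab about (486,-199). Moving to hover above it.

Emit:
step_arm([
  [20,-50,0,0,0,-0.165,85],
  [41,-100,0,0,0,-0.33,85],
  [61,-150,0,0,0,-0.495,85],
  [82,-200,0,0,0,-0.66,60],
  [102,-250,0,0,0,-0.825,50],
  [123,-300,0,0,0,-0.99,50],
  [143,-350,0,0,0,-1.155,50],
  [164,-402,0,0,0,-1.32,50],
], force=20)

```text
clock: 1.1
eef_pos: [322.9, 200.5, 230.7]
tcp_rot: [2.99, 1.57, 2.979]
contact_force: [1.4, -0.7, -0.1]
opening: 0.585
```

Emit:
step_arm([
  [20,-50,0,0,0,-0.165,50],
  [41,-100,0,0,0,-0.33,50],
  [61,-150,0,0,0,-0.495,50],
  [82,-200,0,0,0,-0.66,50],
  [102,-250,0,0,0,-0.825,50],
  [123,-300,-5,0,0,-0.99,50],
  [143,-350,-15,0,0,-1.155,50],
  [163,-400,-25,0,0,-1.32,50],
])

```text
clock: 2.1
eef_pos: [486.2, -201.3, 205.2]
tcp_rot: [2.92, 1.57, 1.584]
contact_force: [1.0, 0.9, 0.1]
opening: 0.583
```

```bash
python3 - <<'E'
from h import *
s=r.sense(); p,d=vision.grab_frame("wrist"); I=vision.camera_info("wrist"); T=wristT(s,I)
print(s["eef_pos"],s["qpos"],s["contact_force"],s["opening"]);print(Ro.from_euler("xyz",s["tcp_rot"]).as_matrix().round(3))
cv2.imwrite("pics/w1.png",p[:,:,::-1]);np.save("pics/w1rgb.npy",p);np.save("pics/w1d.npy",d);np.save("pics/w1T.npy",T)
E
```

```text
[ 486.17227937 -201.32077075  205.22209955] [-3.96065063e-01  2.28550825e-01  1.86984344e+00  1.09779874e-03
  1.04360978e+00  9.40011466e-01] [0.97986331 0.85837066 0.06071863] 0.5833414031756504
[[-0.     0.973  0.232]
 [ 0.001  0.232 -0.973]
 [-1.     0.    -0.001]]
```

View pics/w1.png

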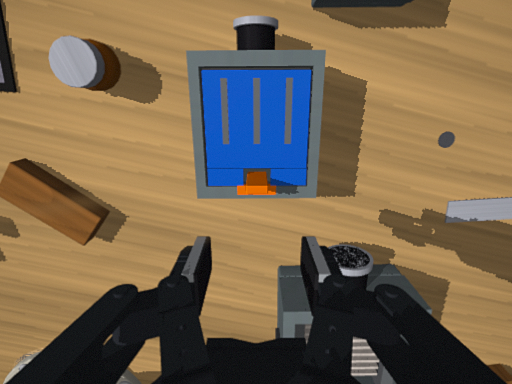

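The wrist view shows the cover, tab at (257,178), catch at (256,189), rim corners at (188,52), (325,51), (317,198) and (197,198).

```bash
python3 - <<'E'
from h import *
I=vision.camera_info("wrist");T=np.load("pics/w1T.npy");p=np.load("pics/w1rgb.npy");d=np.load("pics/w1d.npy");H=hsv(p)
cv2.imwrite("pics/crop1.png",cv2.resize(p[150:205,190:325,::-1],None,fx=5,fy=5,interpolation=cv2.INTER_NEAREST))
c=onplane(I,[(188,52),(325,51),(317,198),(197,198)],70,T)
print("rim",c.round(1),c.mean(0).round(1),np.linalg.norm(np.roll(c,-1,0)-c,axis=1).round(1))
x=(c[0]+c[1]-c[2]-c[3]);y=(c[0]+c[3]-c[1]-c[2]);print(np.arctan2(x[1],x[0]),np.arctan2(-y[0],y[1]))
blue=cv2.inRange(H,(105,150,60),(130,255,255))
V,U=np.nonzero(cv2.morphologyEx(blue,cv2.MORPH_CLOSE,np.ones((15,15)))); w=onplane(I,np.c_[U,V],70,T);print("cover",cv2.minAreaRect(w[:,:2].astype(np.float32)))
V,U=np.nonzero(blue);w=bydepth(I,np.c_[U,V],d[V,U],T);print("cover z",np.median(w[:,2]))
org=cv2.inRange(H,(3,180,90),(16,255,255));V,U=np.nonzero(org);k=(V>160)&(V<200);V=V[k];U=U[k]
w=bydepth(I,np.c_[U,V],d[V,U],T)
a=0.238; ex=np.array([np.cos(a),np.sin(a),0]);ey=np.array([-np.sin(a),np.cos(a),0]);
for v in range(V.min(),V.max()+1):
    m=V==v; print(v,U[m].min(),U[m].max(),"z",np.median(w[m,2]).round(1),"along",np.median(w[m]@ex).round(1),"lat",(w[m]@ey).min().round(1),(w[m]@ey).max().round(1))
s=r.sense();print("tcp along,lat",s["eef_pos"]@ex,s["eef_pos"]@ey)
b=np.array([532.5,-188.9,0]);print("box top-est",b@ex,b@ey,"wrist",c.mean(0)@ex,c.mean(0)@ey)
E
```

```text
rim [[ 585.9 -115.5   70. ]
 [ 615.  -233.7   70. ]
 [ 480.3 -268.6   70. ]
 [ 451.1 -146.7   70. ]] [ 533.1 -191.1   70. ] [121.7 139.1 125.3 138.4]
0.2400562185780969 0.23852602638728293
cover ((532.85888671875, -190.85104370117188), (110.11709594726562, 101.0125732421875), 13.569771766662598)
cover z 70.21205013769827
163 11 11 z 25.8 along 431.5 lat -24.7 -24.7Traceback (most recent call last):
  File "<stdin>", line 14, in <module>
    return umr_minimum(a, axis, None, out, keepdims, initial, where)
ValueError: zero-size array to reduction operation minimum which has no identity
```

View pics/crop1.png

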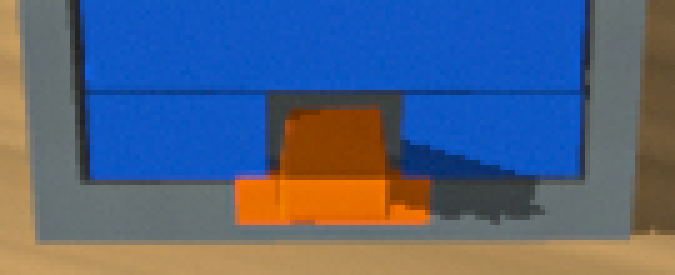

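```bash
python3 - <<'E'
from h import *
I=vision.camera_info("wrist");T=np.load("pics/w1T.npy");d=np.load("pics/w1d.npy")
a=0.24; ex=np.array([np.cos(a),np.sin(a),0]);ey=np.array([-np.sin(a),np.cos(a),0])
w=onplane(I,[(246.6,189),(267.6,189),(257.1,186),(257.1,193)],105,T)
print(w.round(1)); print("lat",w@ey,"along",w@ex)
for v in range(170,198,2):
  q=bydepth(I,[(257,v)],d[v,257],T)[0];print(v,q.round(1),(q@ex).round(1))
s=r.sense();print("tcp along,lat",s["eef_pos"]@ex,s["eef_pos"]@ey)
b=np.array([533,-190.5,0]);print("box",b@ex,b@ey)
E
```

```text
[[ 484.5 -193.3  105. ]
 [ 488.9 -211.7  105. ]
 [ 489.5 -201.8  105. ]
 [ 483.  -203.4  105. ]]
lat [-302.91870413 -321.87915601 -312.40836171 -312.38674403] along [424.65498057 424.56760325 427.45745072 420.78446132]
170 [ 483.  -203.6   22.9] 420.8
172 [ 490.1 -201.8   59.2] 428.1
174 [ 490.3 -201.7   67.6] 428.3
176 [ 489.9 -201.8   73.9] 427.9
178 [ 490.1 -201.7   81.8] 428.2
180 [ 490.  -201.7   88.2] 428.0
182 [ 490.1 -201.7   94.8] 428.1
184 [ 490.4 -201.5  102.2] 428.4
186 [ 489.1 -201.8  104. ] 427.1
188 [ 487.9 -202.1  105.9] 425.9
190 [ 486.2 -202.5  106.3] 424.1
192 [ 483.7 -203.1  104.4] 421.5
194 [ 469.9 -206.6   69.7] 407.3
196 [ 468.3 -207.    71.2] 405.7
tcp along,lat 425.3106295819434 -316.39584702741826
box 472.44079026176263 -311.7353840949744
```

```bash
python3 - <<'E'
from h import *
s=r.sense(); print(s["clock"],s["eef_pos"],s["qvel"].round(3)); p,d=vision.grab_frame("wrist"); I=vision.camera_info("wrist"); T=wristT(s,I)
cv2.imwrite("pics/w2.png",p[140:220,180:340,::-1].repeat(4,0).repeat(4,1));np.save("pics/w2rgb.npy",p);np.save("pics/w2d.npy",d);np.save("pics/w2T.npy",T)
s=r.sense(); print(s["clock"],s["eef_pos"],s["qvel"].round(3))
E
```

```text
2.15 [ 488.32848945 -206.2298476   204.22195198] [ 0.066 -0.056  0.071  0.015  0.031 -0.12 ]
2.2 [ 486.95816384 -203.45604737  204.40777522] [ 0.053 -0.05   0.059  0.027  0.037 -0.063]
```

View pics/w2.png

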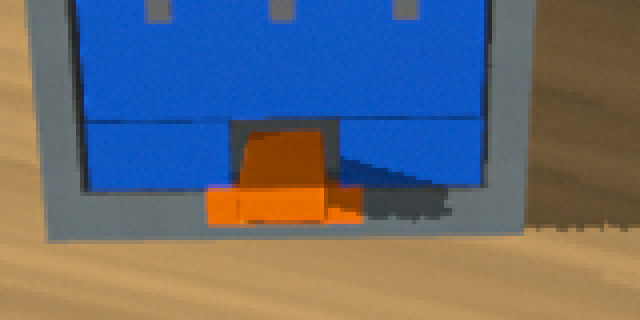

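Emit:
step_arm([
  [-0.5,1,-10,0,0,0.005,50],
  [-0.5,1,-20,0,0,0.005,50],
  [-0.5,1,-30,0,0,0.005,50],
  [-0.5,1,-40,0,0,0.005,50],
  [-0.5,1,-48,0,0,0.005,50],
  [-0.5,1,-54,0,0,0.005,50],
  [-0.5,1,-54,0,0,0.005,50],
  [-0.5,1,-54,0,0,0.005,50],
])

```text
clock: 3.2
eef_pos: [486.7, -202.6, 150.7]
tcp_rot: [0.144, 1.571, -1.19]
contact_force: [-0.1, 0.3, -0.1]
opening: 0.584
```

```bash
python3 - <<'E'
from h import *
s=r.sense(); print(s["clock"],s["eef_pos"],s["qvel"].round(3),s["contact_force"]); p,d=vision.grab_frame("wrist"); I=vision.camera_info("wrist"); T=wristT(s,I)
print(Ro.from_euler("xyz",s["tcp_rot"]).as_matrix().round(4))
cv2.imwrite("pics/w3.png",p[:,:,::-1]);np.save("pics/w3rgb.npy",p);np.save("pics/w3d.npy",d);np.save("pics/w3T.npy",T)
cv2.imwrite("pics/w3c.png",p[100:250,180:340,::-1].repeat(4,0).repeat(4,1))
E
```

```text
3.2 [ 486.65296558 -202.55191758  150.65122821] [-0.001 -0.001 -0.001 -0.001  0.001  0.001] [-0.12994441  0.29544646 -0.13763884]
[[ 1.000e-04  9.719e-01  2.355e-01]
 [-2.000e-04  2.355e-01 -9.719e-01]
 [-1.000e+00  0.000e+00  2.000e-04]]
```

View pics/w3c.png

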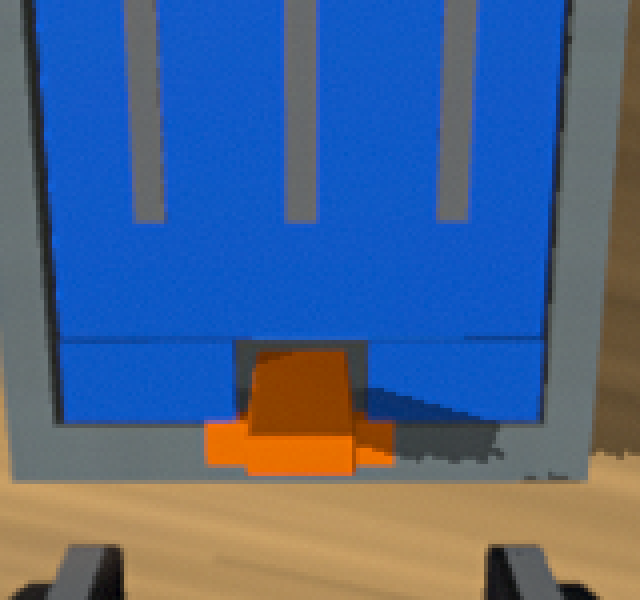

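The close view shows the tab's top face at pixels u 242-269, v 208-219, between the two fingers (inner edges at about u 211 and 301).

```bash
python3 - <<'E'
from h import *
I=vision.camera_info("wrist");T=np.load("pics/w3T.npy");d=np.load("pics/w3d.npy")
a=0.239; ex=np.array([np.cos(a),np.sin(a),0]);ey=np.array([-np.sin(a),np.cos(a),0])
w=onplane(I,[(241.75,213.7),(269,213.7),(255.4,208.5),(255.4,219)],105,T)
print(w.round(1)); print("lat",w@ey,"along",w@ex)
q=bydepth(I,[(255,v) for v in range(188,220,3)],[d[v,255] for v in range(188,220,3)],T);print(np.c_[q,q@ex].round(1))
q=bydepth(I,[(250,160),(215,170)],[d[160,250],d[170,215]],T);print(q)
# cover/rim lateral edges at row v=180 (crop y 320): crop x 48,548 cover; 8.., 598 rim
w=onplane(I,[(180+50/4,190),(180+550/4,190),(180+10/4,190),(180+597/4,190)],70,T);print("lat edges",w@ey)
s=r.sense();print("tcp along,lat",s["eef_pos"]@ex,s["eef_pos"]@ey)
E
```

```text
[[ 484.  -192.9  105. ]
 [ 488.7 -212.   105. ]
 [ 490.3 -201.5  105. ]
 [ 482.3 -203.5  105. ]]
lat [-302.03087609 -321.6910587  -311.88106295 -311.87629281] along [424.57700351 424.56737307 428.6237586  420.38914009]
[[ 490.  -201.2   57.5  428.4]
 [ 489.9 -201.3   65.6  428.4]
 [ 490.  -201.3   73.3  428.4]
 [ 490.1 -201.3   80.8  428.5]
 [ 490.2 -201.2   87.8  428.6]
 [ 489.8 -201.3   93.2  428.2]
 [ 490.  -201.3   99.7  428.4]
 [ 489.5 -201.4  104.1  427.9]
 [ 487.9 -201.8  105.8  426.2]
 [ 485.3 -202.5  105.1  423.6]
 [ 482.8 -203.1  104.7  421. ]]
[[ 516.11614128 -190.80084631   70.42592826]
 [ 501.3557704  -165.14105275   70.34540985]]
lat edges [-259.57881744 -363.504634   -251.26063811 -373.28408298]
tcp along,lat 424.87148052475953 -312.02949841092504
```

TCP is within 0.3 mm of the tab centre in both directions. Descending around the tab and narrowing the fingers without touching.

Emit:
step_arm([
  [-0.2,0,-15,0,0,0.003,50],
  [-0.2,0,-30,0,0,0.003,50],
  [-0.2,0,-45,0,0,0.003,50],
  [-0.2,0,-58,0,0,0.003,50],
  [-0.2,0,-67,0,0,0.003,45],
  [-0.2,0,-73,0,0,0.003,40],
  [-0.2,0,-75,0,0,0.003,34],
  [-0.2,0,-75,0,0,0.003,30],
])

```text
clock: 4.25
eef_pos: [486.6, -202.7, 75.9]
tcp_rot: [0.642, 1.57, -0.688]
contact_force: [-0.5, -1.1, 0.4]
opening: 0.351
```

```bash
python3 - <<'E'
from h import *
s=r.sense(); print(s["clock"],s["eef_pos"],s["contact_force"],s["opening"]*85.4); p,d=vision.grab_frame("wrist")
cv2.imwrite("pics/w4c.png",p[130:280,180:340,::-1].repeat(4,0).repeat(4,1))
E
```

```text
4.25 [ 486.6389719 -202.6561539   75.856337 ] [-0.45586361 -1.08988648  0.40252685] 29.974975974209823
```

View pics/w4c.png

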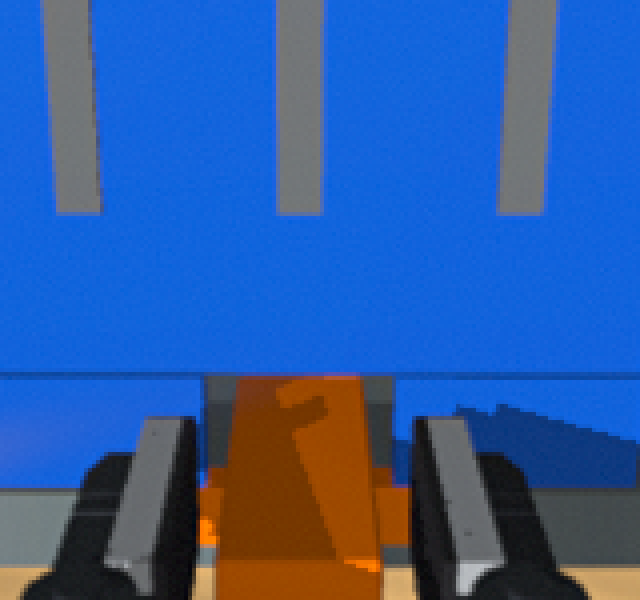

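Fingers straddle the tab: pad faces at crop x 196 and 412, tab at 216-382. It is about 0.5 mm off-centre, so I correct that and close gently.

Emit:
step_arm([
  [-0.1,0.5,0,0,0,0,28],
  [-0.1,0.5,0,0,0,0,25],
  [-0.1,0.5,0,0,0,0,23],
  [-0.1,0.5,0,0,0,0,21],
  [-0.1,0.5,0,0,0,0,19],
  [-0.1,0.5,0,0,0,0,15],
  [-0.1,0.5,0,0,0,0,8],
  [-0.1,0.5,0,0,0,0,0],
], force=20)

```text
clock: 5.3
eef_pos: [486.7, -202.2, 76.1]
tcp_rot: [0.803, 1.57, -0.527]
contact_force: [-0.9, 0.1, 2.8]
opening: 0.23
```

Emit:
step_arm([
  [0,0,0,0,0,0,0],
  [0,0,0,0,0,0,0],
  [0,0,0,0,0,0,0],
  [0,0,0,0,0,0,0],
  [0,0,0,0,0,0,0],
  [0,0,0,0,0,0,0],
  [0,0,0,0,0,0,0],
  [0,0,0,0,0,0,0],
], force=60)

```text
clock: 6.3
eef_pos: [486.7, -202.2, 76.1]
tcp_rot: [0.813, 1.57, -0.517]
contact_force: [-1.4, 0.7, 5.3]
opening: 0.222
```

Gripped, opening 19 mm. Now pressing inward along box +x (0.971, 0.237) in small steps.

Emit:
step_arm([
  [0.3,0.07,0.1,0,0,0,0],
  [0.6,0.15,0.2,0,0,0,0],
  [0.9,0.22,0.2,0,0,0,0],
  [1.2,0.3,0.2,0,0,0,0],
  [1.5,0.37,0.2,0,0,0,0],
  [1.5,0.37,0.2,0,0,0,0],
  [1.5,0.37,0.2,0,0,0,0],
  [1.5,0.37,0.2,0,0,0,0],
], force=60)

```text
clock: 7.3
eef_pos: [488.2, -201.8, 76.3]
tcp_rot: [0.888, 1.57, -0.443]
contact_force: [-1.5, -0.1, 0.9]
opening: 0.216
```

Emit:
step_arm([
  [0.3,0.07,0,0,0,0,0],
  [0.6,0.15,0,0,0,0,0],
  [0.8,0.2,0,0,0,0,0],
  [1.0,0.24,0,0,0,0,0],
  [1.0,0.24,0,0,0,0,0],
  [1.0,0.24,0,0,0,0,0],
  [1.0,0.24,0,0,0,0,0],
  [1.0,0.24,0,0,0,0,0],
])

```text
clock: 8.3
eef_pos: [489.2, -201.6, 76.3]
tcp_rot: [0.865, 1.57, -0.465]
contact_force: [-1.7, -0.7, 1.6]
opening: 0.219
```

Emit:
step_arm([
  [0.3,0.07,0,0,0,0,0],
  [0.6,0.15,0,0,0,0,0],
  [0.8,0.2,0,0,0,0,0],
  [1.0,0.24,0,0,0,0,0],
  [1.0,0.24,0,0,0,0,0],
  [1.0,0.24,0,0,0,0,0],
  [1.0,0.24,0,0,0,0,0],
  [1.0,0.24,0,0,0,0,0],
])

```text
clock: 9.3
eef_pos: [490.2, -201.3, 76.3]
tcp_rot: [0.846, 1.57, -0.484]
contact_force: [-2.9, -1.1, 2.5]
opening: 0.223
```

Emit:
step_arm([
  [0.3,0.07,0,0,0,0,0],
  [0.6,0.15,0,0,0,0,0],
  [0.8,0.2,0,0,0,0,0],
  [1.0,0.24,0,0,0,0,0],
  [1.0,0.24,0,0,0,0,0],
  [1.0,0.24,0,0,0,0,0],
  [1.0,0.24,0,0,0,0,0],
  [1.0,0.24,0,0,0,0,0],
])

```text
clock: 10.3
eef_pos: [490.8, -201.1, 76.3]
tcp_rot: [0.231, 1.57, -1.099]
contact_force: [-4.8, -2.4, 3.9]
opening: 0.222
```

Emit:
step_arm([
  [0.4,0.1,0,0,0,0,0],
  [0.8,0.2,0,0,0,0,0],
  [1.1,0.27,0,0,0,0,0],
  [1.4,0.34,0,0,0,0,0],
  [1.4,0.34,0,0,0,0,0],
  [1.4,0.34,0,0,0,0,0],
  [1.4,0.34,0,0,0,0,0],
  [1.4,0.34,0,0,0,0,0],
])

```text
clock: 11.3
eef_pos: [491.4, -200.8, 76.3]
tcp_rot: [-1.508, 1.569, -2.838]
contact_force: [-7.3, -3.2, 6.1]
opening: 0.217
```

```bash
python3 - <<'E'
from h import *
for i in range(4):
    s=r.sense(); print(s["clock"],s["eef_pos"].round(2),s["contact_force"].round(2),s["wrist_torque"].round(2), Ro.from_euler("xyz",s["tcp_rot"]).as_matrix()[:,0].round(4))
    if i<3: p,d=vision.grab_frame("wrist")
cv2.imwrite("pics/w5c.png",p[130:280,180:340,::-1].repeat(4,0).repeat(4,1))
E
```

```text
11.3 [ 491.41 -200.84   76.25] [-7.31 -3.24  6.09] [-0.41  1.14 -0.07] [-1.3e-03 -4.0e-04 -1.0e+00]
11.35 [ 491.44 -200.85   76.24] [-7.66 -2.76  5.82] [-0.51  1.11 -0.13] [-1.3e-03 -4.0e-04 -1.0e+00]
11.4 [ 491.41 -200.84   76.25] [-6.94 -2.21  6.04] [-0.48  1.08 -0.05] [-1.3e-03 -4.0e-04 -1.0e+00]
11.45 [ 491.4  -200.84   76.25] [-7.73 -2.89  5.89] [-0.48  1.11 -0.02] [-1.3e-03 -4.0e-04 -1.0e+00]
```

View pics/w5c.png

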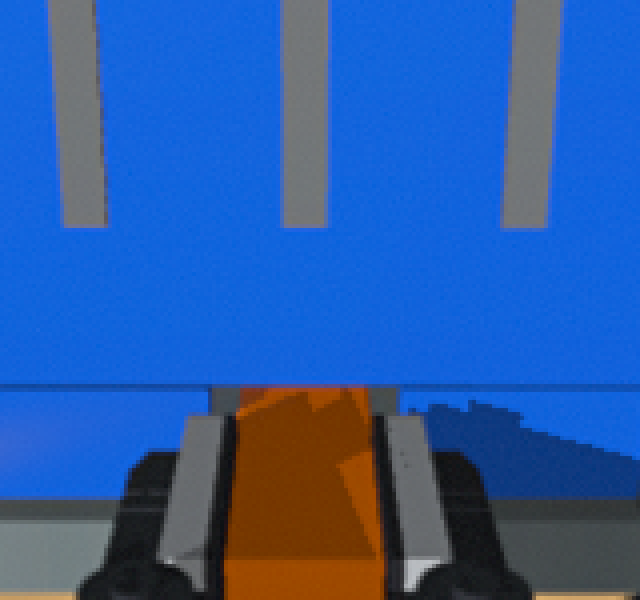

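Firm grip on the tab, push about 8 N. Adding push towards 11 N and relieving the 6 N of down-load.

Emit:
step_arm([
  [0.4,0.1,0.05,0,0,0,0],
  [0.8,0.2,0.1,0,0,0,0],
  [1.2,0.3,0.15,0,0,0,0],
  [1.5,0.37,0.2,0,0,0,0],
  [1.8,0.44,0.2,0,0,0,0],
  [1.8,0.44,0.2,0,0,0,0],
  [1.8,0.44,0.2,0,0,0,0],
  [1.8,0.44,0.2,0,0,0,0],
])

```text
clock: 12.45
eef_pos: [491.9, -200.6, 76.3]
tcp_rot: [-1.671, 1.567, -3.0]
contact_force: [-10.0, -4.1, 5.9]
opening: 0.216
```

```bash
python3 - <<'E'
from h import *
for i in range(3):
    s=r.sense(); print(s["clock"],s["eef_pos"].round(2),s["contact_force"].round(2),s["wrist_torque"].round(2), Ro.from_euler("xyz",s["tcp_rot"]).as_matrix()[:,0].round(4))
    if i<2: p,d=vision.grab_frame("wrist")
E
```

```text
12.45 [ 491.94 -200.62   76.33] [-9.96 -4.11  5.92] [-0.74  1.32 -0.06] [-3.6e-03 -5.0e-04 -1.0e+00]
12.5 [ 491.92 -200.63   76.3 ] [-9.18 -3.63  6.11] [-0.75  1.32 -0.1 ] [-3.7e-03 -5.0e-04 -1.0e+00]
12.55 [ 491.9  -200.62   76.3 ] [-9.66 -3.18  6.61] [-0.77  1.29 -0.05] [-3.7e-03 -5.0e-04 -1.0e+00]
```

Push 10.2 N, above the 8 N release. Holding the push offset and starting to lift slowly.

Emit:
step_arm([
  [1.4,0.3,0.2,0,0,0,0],
  [1.4,0.3,0.3,0,0,0,0],
  [1.4,0.3,0.4,0,0,0,0],
  [1.4,0.3,0.5,0,0,0,0],
  [1.4,0.3,0.6,0,0,0,0],
  [1.4,0.3,0.7,0,0,0,0],
  [1.4,0.3,0.8,0,0,0,0],
  [1.4,0.3,0.8,0,0,0,0],
])

```text
clock: 13.55
eef_pos: [491.8, -200.6, 76.6]
tcp_rot: [-1.718, 1.564, -3.048]
contact_force: [-8.3, -5.2, 2.4]
opening: 0.216
```

```bash
python3 - <<'E'
from h import *
s=r.sense(); print(s["clock"],s["eef_pos"].round(2),s["contact_force"].round(2),s["wrist_torque"].round(2), Ro.from_euler("xyz",s["tcp_rot"]).as_matrix()[:,0].round(4))
E
```

```text
13.55 [ 491.85 -200.57   76.61] [-8.31 -5.22  2.37] [-0.97  1.23 -0.07] [-6.4e-03 -6.0e-04 -1.0e+00]
```

The tool is tilting about 6 mrad under load and pressing the far edge down. I correct the tilt while keeping the push.

Emit:
step_arm([
  [1.5,0.2,0.5,0,-0.003,0,0],
  [1.5,0.2,0.5,0.001,-0.005,0,0],
  [1.6,0.2,0.5,0.002,-0.007,0,0],
  [1.6,0.2,0.5,0.002,-0.009,0,0],
  [1.6,0.2,0.6,0.002,-0.009,0,0],
  [1.6,0.2,0.7,0.002,-0.009,0,0],
  [1.6,0.2,0.8,0.002,-0.009,0,0],
  [1.6,0.2,0.8,0.002,-0.009,0,0],
])

```text
clock: 14.55
eef_pos: [491.8, -200.6, 76.7]
tcp_rot: [-3.022, 1.569, 1.933]
contact_force: [-7.8, -5.2, -0.9]
opening: 0.212
```

```bash
python3 - <<'E'
from h import *
s=r.sense(); print(s["clock"],s["eef_pos"].round(2),s["contact_force"].round(2),s["wrist_torque"].round(2), Ro.from_euler("xyz",s["tcp_rot"]).as_matrix()[:,0].round(4))
E
```

```text
14.55 [ 491.8  -200.56   76.69] [-7.82 -5.23 -0.86] [-1.04  1.28 -0.07] [-5.0e-04  1.4e-03 -1.0e+00]
```

Emit:
step_arm([
  [1.8,0.1,0.7,-0.001,-0.003,0,0],
  [1.9,0.1,0.8,-0.001,-0.003,0,0],
  [2.0,0.1,0.9,-0.001,-0.003,0,0],
  [2.0,0.1,1.0,-0.001,-0.003,0,0],
  [2.0,0.1,1.1,-0.001,-0.003,0,0],
  [2.0,0.1,1.2,-0.001,-0.003,0,0],
  [2.0,0.1,1.2,-0.001,-0.003,0,0],
  [2.0,0.1,1.2,-0.001,-0.003,0,0],
])

```text
clock: 15.55
eef_pos: [491.9, -200.5, 77.1]
tcp_rot: [-2.331, 1.569, 2.623]
contact_force: [-8.4, -5.0, -0.4]
opening: 0.224
```

```bash
python3 - <<'E'
from h import *
s=r.sense(); print(s["clock"],s["eef_pos"].round(2),s["contact_force"].round(2),s["wrist_torque"].round(2), Ro.from_euler("xyz",s["tcp_rot"]).as_matrix()[:,0].round(4))
p,d=vision.grab_frame("wrist")
cv2.imwrite("pics/w6.png",p[:,:,::-1])
E
```

```text
15.55 [ 491.89 -200.55   77.07] [-8.35 -4.95 -0.41] [-0.96  1.46 -0.14] [-1.2e-03  7.0e-04 -1.0e+00]
```

View pics/w6.png

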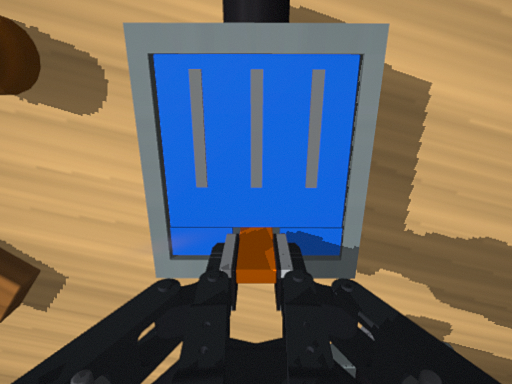

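Emit:
step_arm([
  [2.1,0.1,0.8,-0.001,-0.003,0,0],
  [2.2,0.1,1.0,-0.001,-0.004,0,0],
  [2.3,0.1,1.2,-0.001,-0.004,0,0],
  [2.3,0.1,1.4,-0.001,-0.004,0,0],
  [2.3,0.1,1.6,-0.001,-0.004,0,0],
  [2.3,0.1,1.8,-0.001,-0.004,0,0],
  [2.3,0.1,2.0,-0.001,-0.004,0,0],
  [2.3,0.1,2.0,-0.001,-0.004,0,0],
])

```text
clock: 16.6
eef_pos: [492.0, -200.5, 78.0]
tcp_rot: [-1.872, 1.569, 3.083]
contact_force: [-7.8, -5.1, -2.9]
opening: 0.219
```

```bash
cat > st.py <<'E'
from h import *
s=r.sense(); f=s["contact_force"];print(s["clock"],s["eef_pos"].round(2),f.round(2),"along",(.971*f[0]+.237*f[1]).round(2),"lat",(-.237*f[0]+.971*f[1]).round(2),s["wrist_torque"].round(2), Ro.from_euler("xyz",s["tcp_rot"]).as_matrix()[:,0].round(4),s["opening"]*85.4)
E
python3 st.py
```

```text
16.6 [ 492.   -200.46   77.95] [-7.78 -5.08 -2.89] along -8.76 lat -3.09 [-1.1   1.57 -0.16] [-1.5e-03  1.0e-04 -1.0e+00] 18.705135466916122
```

Emit:
step_arm([
  [2.3,0.2,1.0,0,-0.003,0,0],
  [2.5,0.2,1.0,0,-0.003,0,0],
  [2.7,0.2,1.0,0,-0.003,0,0],
  [2.8,0.2,1.2,0,-0.003,0,0],
  [2.8,0.2,1.4,0,-0.003,0,0],
  [2.8,0.2,1.6,0,-0.003,0,0],
  [2.8,0.2,1.8,0,-0.003,0,0],
  [2.8,0.2,1.8,0,-0.003,0,0],
])

```text
clock: 17.6
eef_pos: [492.3, -200.3, 78.5]
tcp_rot: [-1.927, 1.567, 3.029]
contact_force: [-8.6, -7.1, -4.6]
opening: 0.221
```

```bash
python3 st.py
```

```text
17.6 [ 492.28 -200.33   78.52] [-8.63 -7.15 -4.57] along -10.07 lat -4.9 [-1.31  1.7  -0.14] [-3.5e-03  4.0e-04 -1.0e+00] 18.836509500732298
```

Emit:
step_arm([
  [2.8,-0.1,1.2,0,-0.006,0,0],
  [3.1,-0.4,1.2,0,-0.006,0,0],
  [3.4,-0.6,1.3,0,-0.006,0,0],
  [3.6,-0.7,1.6,0,-0.006,0,0],
  [3.6,-0.7,1.9,0,-0.006,0,0],
  [3.6,-0.7,2.2,0,-0.006,0,0],
  [3.6,-0.7,2.5,0,-0.006,0,0],
  [3.6,-0.7,2.7,0,-0.006,0,0],
])

```text
clock: 18.6
eef_pos: [492.7, -200.3, 79.8]
tcp_rot: [-2.307, 1.566, 2.649]
contact_force: [-9.7, -2.6, -3.5]
opening: 0.223
```

```bash
python3 st.py
```

```text
18.6 [ 492.71 -200.28   79.76] [-9.66 -2.59 -3.51] along -9.99 lat -0.22 [-0.48  1.88  0.14] [-0.0038  0.002  -1.    ] 19.022155880872283
```

Push 10 N, no sideways load, −3.5 N vertical, and rising, so the hook is free. Continuing the lift.

Emit:
step_arm([
  [3.2,-0.8,1.8,-0.001,-0.006,0,0],
  [3.2,-0.8,2.4,-0.001,-0.006,0,0],
  [3.2,-0.8,3.0,-0.001,-0.006,0,0],
  [3.2,-0.8,3.6,-0.001,-0.006,0,0],
  [3.2,-0.8,4.2,-0.001,-0.006,0,0],
  [3.2,-0.8,4.8,-0.001,-0.006,0,0],
  [3.2,-0.8,5.2,-0.001,-0.006,0,0],
  [3.2,-0.8,5.2,-0.001,-0.006,0,0],
])

```text
clock: 19.6
eef_pos: [494.9, -200.4, 84.3]
tcp_rot: [2.859, 1.569, 1.532]
contact_force: [-5.6, 2.7, -7.9]
opening: 0.22
```

```bash
python3 st.py
```

```text
19.6 [ 494.94 -200.41   84.31] [-5.62  2.67 -7.92] along -4.83 lat 3.92 [0.27 1.12 0.13] [ 1.0e-04  2.2e-03 -1.0e+00] 18.77957073998235
```

```bash
python3 - <<'E'
from h import *
p,d=vision.grab_frame("wrist");cv2.imwrite("pics/w7.png",p[:,:,::-1]);q,e=vision.grab_frame("side");cv2.imwrite("pics/s7.png",q[170:270,230:360,::-1].repeat(5,0).repeat(5,1))
np.save("pics/w7d.npy",d)
s=r.sense();I=vision.camera_info("wrist");T=wristT(s,I)
for uv in [(215,80),(235,80),(300,80),(215,200),(300,200),(285,60),(285,210),(200,240),(330,240)]:
    print(uv,p[uv[1],uv[0]],bydepth(I,[uv],d[uv[1],uv[0]],T)[0].round(1))
E
python3 st.py
```

```text
(215, 80) [ 25 103 222] [ 575.6 -158.9   72. ]
(235, 80) [ 25 102 220] [ 578.1 -168.7   71.3]
(300, 80) [ 24 101 220] [ 586.3 -201.2   70.2]
(215, 200) [ 18  99 220] [ 513.  -172.1   76. ]
(300, 200) [ 15  99 218] [ 524.7 -219.1   75.7]
(285, 60) [117 129 124] [ 593.4 -191.1   70.5]
(285, 210) [ 16  98 220] [ 516.8 -212.4   76. ]
(200, 240) [ 27  96 215] [ 486.8 -168.6   77.9]
(330, 240) [ 14  93 209] [ 505.5 -243.    78. ]
19.7 [ 494.95 -200.4    84.32] [-5.01  2.09 -7.7 ] along -4.37 lat 3.21 [0.23 1.13 0.15] [ 1.0e-04  2.2e-03 -1.0e+00] 18.785321135084736
```

View pics/w7.png

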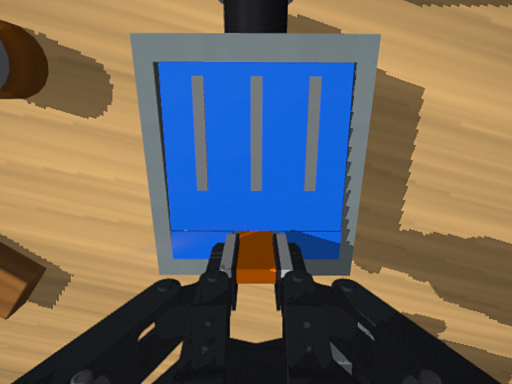

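View pics/s7.png

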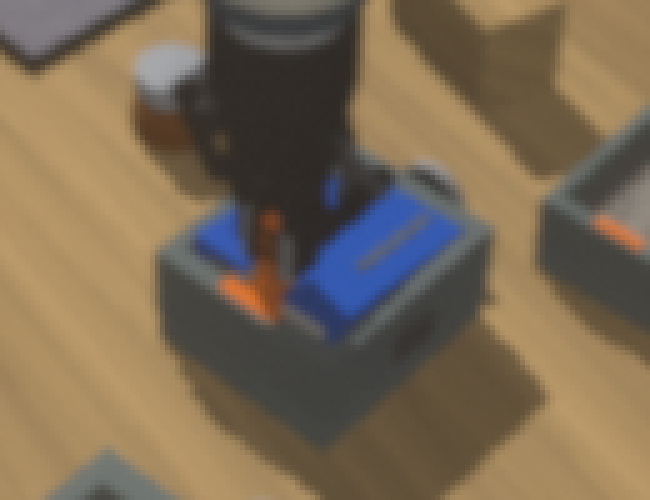

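The pictures show the tab end raised about 8 mm (cover z 78 near the tab, 70-71 at the far end, around pixel (215,80)). The tab has pivoted in the grip, so the cover is pitched about 0.08 rad. I firm the grip, ease the upward pull and restore the push, then level the cover with the wrist.

Emit:
step_arm([
  [1.0,-0.7,0.5,0,-0.002,0,0],
  [1.0,-0.7,0.2,0,-0.002,0,0],
  [1.0,-0.7,0.0,0,-0.002,0,0],
  [1.2,-0.6,0.0,0,-0.002,0,0],
  [1.5,-0.5,0.0,0,-0.002,0,0],
  [1.8,-0.4,0.0,0,-0.002,0,0],
  [2.0,-0.3,0.0,0,-0.002,0,0],
  [2.0,-0.3,0.0,0,-0.002,0,0],
], force=120)

```text
clock: 20.7
eef_pos: [495.0, -200.3, 84.0]
tcp_rot: [-2.901, 1.567, 2.056]
contact_force: [-10.3, 0.7, 0.2]
opening: 0.201
```

```bash
python3 st.py
```

```text
20.7 [ 495.03 -200.34   84.  ] [-10.35   0.68   0.16] along -9.89 lat 3.11 [-0.05  1.95  0.13] [-0.0016  0.0031 -1.    ] 17.186349668243246
```

Emit:
step_arm([
  [1.9,0.0,0.1,0.001,-0.01,0,0],
  [1.85,0.1,0.2,0.002,-0.016,0,0],
  [1.8,0.1,0.3,0.004,-0.022,0,0],
  [1.7,0.1,0.4,0.006,-0.028,0,0],
  [1.7,0.1,0.4,0.007,-0.034,0,0],
  [1.6,0.1,0.5,0.008,-0.04,0,0],
  [1.6,0.1,0.5,0.008,-0.043,0,0],
  [1.6,0.1,0.5,0.008,-0.043,0,0],
])

```text
clock: 21.7
eef_pos: [494.7, -200.1, 83.7]
tcp_rot: [1.626, 1.531, 0.3]
contact_force: [-8.1, -3.1, -4.7]
opening: 0.204
```

```bash
python3 st.py; cat > cov.py <<'E'
from h import *
s=r.sense();I=vision.camera_info("wrist");T=wristT(s,I);p,d=vision.grab_frame("wrist");H=hsv(p)
b=cv2.erode(cv2.inRange(H,(105,150,100),(130,255,255)),np.ones((3,3)))
V,U=np.nonzero((b>0)&(np.mgrid[0:384,0:512][0]<235));w=bydepth(I,np.c_[U,V],d[V,U],T)
a=.239;al=w@[np.cos(a),np.sin(a),0];la=w@[-np.sin(a),np.cos(a),0]
A=np.c_[al-472.4,la+312,np.ones(len(al))]
for _ in range(3):
    c=np.linalg.lstsq(A,w[:,2],rcond=None)[0]; k=abs(A@c-w[:,2])<2.5; A=A[k]; w=w[k]
print("slope along,lat, z@box-mid",c.round(4),"al range",np.percentile(A[:,0],[1,99]),"z far",c[2]+c[0]*55,"z tabend",c[2]-55*c[0])
E
python3 cov.py
```

```text
21.7 [ 494.66 -200.08   83.73] [-8.12 -3.13 -4.7 ] along -8.63 lat -1.11 [-0.66  2.1   0.08] [ 0.0375  0.0116 -0.9992] 17.382317151079242
slope along,lat, z@box-mid [-4.67000e-02  1.80000e-03  7.52568e+01] al range [-34.1989948   56.87663466] z far 72.69060612187599 z tabend 77.82303999729527
```

Emit:
step_arm([
  [2.1,-0.1,0.8,0.001,-0.01,0,0],
  [2.2,-0.1,0.9,0.003,-0.017,0,0],
  [2.3,-0.1,1.0,0.005,-0.024,0,0],
  [2.3,-0.1,1.1,0.007,-0.031,0,0],
  [2.3,-0.1,1.2,0.009,-0.038,0,0],
  [2.2,-0.1,1.3,0.01,-0.045,0,0],
  [2.2,-0.1,1.5,0.011,-0.05,0,0],
  [2.2,-0.1,1.5,0.011,-0.05,0,0],
])

```text
clock: 22.75
eef_pos: [494.3, -199.9, 84.2]
tcp_rot: [1.603, 1.485, 0.278]
contact_force: [-9.5, -2.5, -5.9]
opening: 0.206
```

```bash
python3 st.py; python3 cov.py
```

```text
22.75 [ 494.35 -199.86   84.18] [-9.55 -2.55 -5.89] along -9.87 lat -0.21 [-0.64  2.45  0.07] [ 0.0826  0.0236 -0.9963] 17.613109506692414
slope along,lat, z@box-mid [-4.30000e-03  2.70000e-03  7.74516e+01] al range [-34.2530231   56.85636289] z far 77.21733464020056 z tabend 77.68593577485373
```

Cover is level again, raised 7.5 mm all round, push 9.9 N. Lifting straight.

Emit:
step_arm([
  [2.5,-0.3,1.4,0.001,-0.006,0,0],
  [2.5,-0.3,2.0,0.001,-0.006,0,0],
  [2.5,-0.3,2.6,0.001,-0.006,0,0],
  [2.5,-0.3,3.2,0.001,-0.007,0,0],
  [2.5,-0.3,3.8,0.001,-0.007,0,0],
  [2.5,-0.3,4.4,0.001,-0.008,0,0],
  [2.5,-0.3,5.0,0.001,-0.008,0,0],
  [2.5,-0.3,5.0,0.001,-0.008,0,0],
])

```text
clock: 23.8
eef_pos: [494.3, -199.7, 88.1]
tcp_rot: [1.617, 1.481, 0.292]
contact_force: [-9.3, -2.8, -6.7]
opening: 0.202
```

```bash
python3 st.py; python3 cov.py
```

```text
23.8 [ 494.31 -199.71   88.12] [-9.35 -2.79 -6.69] along -9.74 lat -0.5 [-0.63  2.53  0.06] [ 0.0854  0.0257 -0.996 ] 17.22580974450495
slope along,lat, z@box-mid [-3.6000e-03  4.1000e-03  8.1423e+01] al range [-34.22717505  56.79435613] z far 81.2255950832773 z tabend 81.62032806822351
```

Emit:
step_arm([
  [2.5,-0.4,1.6,0.001,-0.006,0,0],
  [2.5,-0.4,2.3,0.001,-0.006,0,0],
  [2.5,-0.4,3.0,0.001,-0.007,0,0],
  [2.5,-0.4,3.7,0.001,-0.007,0,0],
  [2.5,-0.4,4.4,0.001,-0.007,0,0],
  [2.4,-0.4,5.1,0.001,-0.007,0,0],
  [2.4,-0.4,5.7,0.001,-0.007,0,0],
  [2.4,-0.4,6.0,0.001,-0.007,0,0],
])

```text
clock: 24.85
eef_pos: [494.2, -199.7, 93.1]
tcp_rot: [1.631, 1.479, 0.308]
contact_force: [-9.6, -2.0, -6.7]
opening: 0.201
```

```bash
python3 st.py; python3 cov.py
```

```text
24.85 [ 494.22 -199.68   93.05] [-9.55 -1.99 -6.71] along -9.75 lat 0.33 [-0.6   2.55  0.03] [ 0.0875  0.0278 -0.9958] 17.20665934561202
slope along,lat, z@box-mid [-2.30000e-03  5.90000e-03  8.64234e+01] al range [-34.25314427  56.80546482] z far 86.29565988257488 z tabend 86.55118762638111
```

Raised 16.3 mm. Easing the push off while going on up.

Emit:
step_arm([
  [2.2,-0.4,1.6,0.001,-0.006,0,0],
  [1.6,-0.4,2.2,0.001,-0.005,0,0],
  [1.0,-0.3,2.8,0,-0.004,0,0],
  [0.5,-0.2,3.4,0,-0.003,0,0],
  [0.2,-0.1,5,0,-0.002,0,0],
  [0,0,8,0,-0.002,0,0],
  [0,0,12,0,-0.002,0,0],
  [0,0,16,0,-0.002,0,0],
])

```text
clock: 25.9
eef_pos: [494.3, -199.7, 109.5]
tcp_rot: [1.623, 1.477, 0.299]
contact_force: [-0.1, 0.6, -1.3]
opening: 0.205
```

```bash
python3 st.py; python3 cov.py
```

```text
25.9 [ 494.34 -199.7   109.46] [-0.15  0.63 -1.33] along 0.01 lat 0.65 [0.   0.16 0.07] [ 0.0897  0.0277 -0.9956] 17.49921287863658
slope along,lat, z@box-mid [3.290000e-02 6.200000e-03 1.042618e+02] al range [-33.91273832  60.05901573] z far 106.07200435281354 z tabend 102.45159411685003
```

The cover is clear: top at about 104 mm and only its weight on the wrist. Lifting higher, levelling (0.033 rad) and swinging towards the mat above the tin.

Emit:
step_arm([
  [0,0,10,0,0.005,0,0],
  [0,0,22,-0.002,0.01,0,0],
  [0,0,34,-0.004,0.016,0,0],
  [1,5,44,-0.006,0.022,-0.005,0],
  [2,17,48,-0.008,0.028,-0.01,0],
  [5,40,50,-0.008,0.033,-0.02,0],
  [8,70,50,-0.008,0.033,-0.03,0],
  [12,105,50,-0.008,0.033,-0.04,0],
])

```text
clock: 26.95
eef_pos: [506.4, -93.3, 159.9]
tcp_rot: [1.642, 1.511, 0.278]
contact_force: [-0.5, 0.2, -0.7]
opening: 0.201
```

Emit:
step_arm([
  [4,37,0,0,0,-0.005,0],
  [8,75,0,0,0,-0.01,0],
  [12,113,0,0,0,-0.015,0],
  [17,150,0,0,0,-0.02,0],
  [21,187,0,0,0,-0.03,0],
  [25,222,0,0,0,-0.035,0],
  [28,252,0,0,0,-0.04,0],
  [30,268,0,0,0,-0.04,0],
])

```text
clock: 27.95
eef_pos: [535.8, 176.6, 159.6]
tcp_rot: [1.644, 1.511, 0.241]
contact_force: [0.1, -0.3, -1.2]
opening: 0.199
```

```bash
python3 st.py
```

```text
27.95 [535.81 176.55 159.65] [ 0.1  -0.32 -1.21] along 0.02 lat -0.33 [-0.06  0.15 -0.03] [ 0.0577  0.0142 -0.9982] 16.971436438737463
```

Emit:
step_arm([
  [1,3,-8,0,0,0,0],
  [1,3,-24,0,0,0,0],
  [1,3,-42,0,0,0,0],
  [1,3,-60,0,0,0,0],
  [1,3,-75,0,0,0,0],
  [1,3,-85,0,0,0,0],
  [1,3,-90,0,0,0,0],
  [1,3,-90,0,0,0,0],
])

```text
clock: 28.95
eef_pos: [536.8, 179.6, 69.5]
tcp_rot: [1.643, 1.511, 0.24]
contact_force: [0.3, -0.3, -2.2]
opening: 0.203
```

```bash
python3 st.py; python3 - <<'E'
from h import *
s=r.sense();I=vision.camera_info("wrist");T=wristT(s,I);p,d=vision.grab_frame("wrist");H=hsv(p);cv2.imwrite("pics/w8.png",p[:,:,::-1])
q,e=vision.grab_frame("top");cv2.imwrite("pics/t8.png",q[100:250,80:280,::-1].repeat(4,0).repeat(4,1))
q,e=vision.grab_frame("side");cv2.imwrite("pics/s8.png",q[100:220,170:330,::-1].repeat(4,0).repeat(4,1))
b=cv2.erode(cv2.inRange(H,(105,150,100),(130,255,255)),np.ones((3,3)))
V,U=np.nonzero((b>0)&(np.mgrid[0:384,0:512][0]<235));w=bydepth(I,np.c_[U,V],d[V,U],T)
A=np.c_[w[:,:2]-s["eef_pos"][:2],np.ones(len(w))];
for _ in range(3):
    c=np.linalg.lstsq(A,w[:,2],rcond=None)[0];k=abs(A@c-w[:,2])<2.5;A=A[k];w=w[k]
print("slope x,y, z@tcp",c,len(w)); print("xy",cv2.minAreaRect(w[:,:2].astype(np.float32)))
E
```

```text
28.95 [536.84 179.58  69.54] [ 0.32 -0.32 -2.17] along 0.23 lat -0.39 [-0.03  0.12  0.03] [ 0.0576  0.0141 -0.9982] 17.371556268978292
slope x,y, z@tcp [-2.23595765e-03  4.56475689e-03  6.29838648e+01] 26716
xy ((587.678955078125, 187.6952362060547), (97.12671661376953, 98.86407470703125), 9.072113990783691)
```

View pics/w8.png

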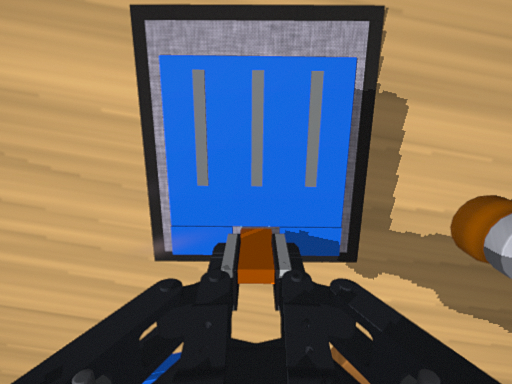

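View pics/s8.png

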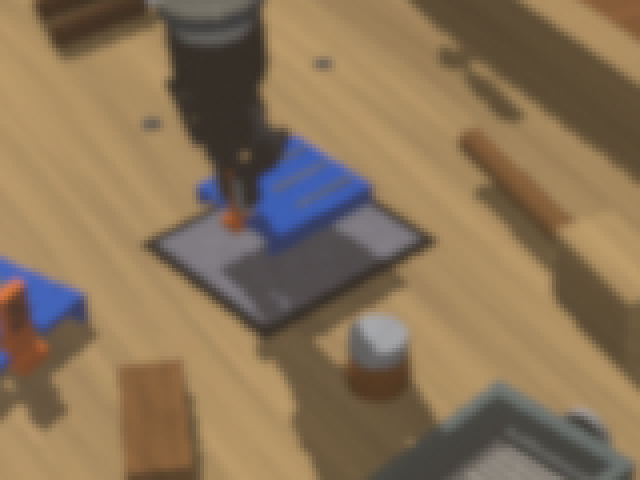

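The cover is held level over the mat with mat margin visible on all sides; the underside is about 41 mm above the mat. Lowering.

Emit:
step_arm([
  [0,0,-7,0,0,0,0],
  [0,0,-14,0,0,0,0],
  [0,0,-21,0,0,0,0],
  [0,0,-27,0,0,0,0],
  [0,0,-32,0,0,0,0],
  [0,0,-36,0,0,0,0],
  [0,0,-38,0,0,0,0],
  [0,0,-38,0,0,0,0],
])

```text
clock: 30.1
eef_pos: [537.2, 179.7, 32.1]
tcp_rot: [1.645, 1.51, 0.242]
contact_force: [-0.5, 0.2, -1.6]
opening: 0.203
```

Emit:
step_arm([
  [0,0,-0.4,0,0,0,0],
  [0,0,-0.8,0,0,0,0],
  [0,0,-1.2,0,0,0,0],
  [0,0,-1.6,0,0,0,0],
  [0,0,-2.0,0,0,0,0],
  [0,0,-2.4,0,0,0,0],
  [0,0,-2.4,0,0,0,0],
  [0,0,-2.4,0,0,0,0],
])

```text
clock: 31.1
eef_pos: [537.2, 179.7, 29.7]
tcp_rot: [1.644, 1.51, 0.242]
contact_force: [-0.1, 0.3, -1.8]
opening: 0.202
```

```bash
python3 st.py
```

```text
31.1 [537.21 179.73  29.73] [-0.12  0.25 -1.81] along -0.06 lat 0.27 [-0.07  0.15 -0.02] [ 0.0586  0.0144 -0.9982] 17.267763014679495
```

Emit:
step_arm([
  [0,0,-0.2,0,0,0,0],
  [0,0,-0.4,0,0,0,0],
  [0,0,-0.6,0,0,0,0],
  [0,0,-0.8,0,0,0,0],
  [0,0,-1.0,0,0,0,0],
  [0,0,-1.2,0,0,0,0],
  [0,0,-1.2,0,0,0,0],
  [0,0,-1.2,0,0,0,0],
])

```text
clock: 32.1
eef_pos: [537.3, 179.8, 28.7]
tcp_rot: [1.645, 1.51, 0.242]
contact_force: [0.2, -0.0, 3.2]
opening: 0.198
```

```bash
python3 st.py
```

```text
32.1 [537.33 179.79  28.69] [ 0.2  -0.    3.19] along 0.19 lat -0.05 [-0.12  0.16  0.03] [ 0.0589  0.0146 -0.9982] 16.875008260415647
```

Touchdown at about 5 N. Releasing gradually.

Emit:
step_arm([
  [0,0,0,0,0,0,0],
  [0,0,0,0,0,0,0],
  [0,0,0,0,0,0,15],
  [0,0,0,0,0,0,19],
  [0,0,0,0,0,0,21],
  [0,0,0,0,0,0,24],
  [0,0,0,0,0,0,28],
  [0,0,0,0,0,0,32],
], force=20)

```text
clock: 33.1
eef_pos: [537.4, 179.8, 28.7]
tcp_rot: [1.645, 1.51, 0.242]
contact_force: [-0.2, -0.2, 0.1]
opening: 0.378
```

Emit:
step_arm([
  [0,0,0,0,0,0,40],
  [0,0,0,0,0,0,44],
  [0,0,4,0,0,0,44],
  [0,0,12,0,0,0,44],
  [0,0,24,0,0,0,44],
  [0,0,40,0,0,0,44],
  [0,0,60,0,0,0,44],
  [0,0,75,0,0,0,44],
])

```text
clock: 34.1
eef_pos: [537.8, 180.0, 105.5]
tcp_rot: [1.647, 1.508, 0.244]
contact_force: [-0.4, 0.0, 0.6]
opening: 0.518
```

```bash
python3 st.py
```

```text
34.1 [537.83 179.96 105.54] [-0.37  0.04  0.63] along -0.34 lat 0.13 [-0.03  0.03  0.03] [ 0.0604  0.0151 -0.9981] 44.27066663549752
```

Lifting away and back to clear the view.

Emit:
step_arm([
  [0,0,20,0,0,0,44],
  [0,0,40,0,0,0,44],
  [-10,0,60,0,0,0,44],
  [-25,0,75,0,0,0,44],
  [-40,0,85,0,0,0,44],
  [-55,0,95,0,0,0,44],
  [-65,0,100,0,0,0,44],
  [-70,0,100,0,0,0,44],
])

```text
clock: 35.1
eef_pos: [467.4, 180.1, 205.9]
tcp_rot: [1.649, 1.508, 0.246]
contact_force: [0.2, 0.6, -0.8]
opening: 0.513
```

Emit:
step_arm([
  [0,0,0,0,0,0,44],
  [0,0,0,0,0,0,44],
  [0,0,0,0,0,0,44],
  [0,0,0,0,0,0,44],
  [0,0,0,0,0,0,44],
  [0,0,0,0,0,0,44],
  [0,0,0,0,0,0,44],
  [0,0,0,0,0,0,44],
])

```text
clock: 36.1
eef_pos: [467.4, 180.1, 205.9]
tcp_rot: [1.648, 1.508, 0.246]
contact_force: [-0.9, 0.7, 0.0]
opening: 0.513
```

```bash
python3 st.py; python3 - <<'E'
from h import *
s=r.sense();I=vision.camera_info("wrist");T=wristT(s,I);p,d=vision.grab_frame("wrist");H=hsv(p);cv2.imwrite("pics/w9.png",p[:,:,::-1])
q,e=vision.grab_frame("top");cv2.imwrite("pics/t9.png",q[:,:,::-1]); It=vision.camera_info("top")
V,U=np.mgrid[0:384,0:512]
W=bydepth(I,np.c_[U.ravel(),V.ravel()],d.ravel(),T).reshape(384,512,3)
b=cv2.erode(cv2.inRange(H,(105,150,80),(130,255,255)),np.ones((3,3)))
k,l,st,cc=cv2.connectedComponentsWithStats(b)
i=1+np.argmax(st[1:,4]);m=l==i
w=W[m];A=np.c_[w[:,:2]-[582,187],np.ones(len(w))]
for _ in range(3):
    c=np.linalg.lstsq(A,w[:,2],rcond=None)[0];g=abs(A@c-w[:,2])<2.5;A=A[g];w=w[g]
print("cover slopes,z",c.round(4))
mc=cv2.morphologyEx(m.astype(np.uint8),cv2.MORPH_CLOSE,np.ones((15,15)));v,u=np.nonzero(mc);ww=onplane(I,np.c_[u,v],22,T);print("cover rect",cv2.minAreaRect(ww[:,:2].astype(np.float32)))
p0=np.load("pics/top0rgb.npy");df=cv2.absdiff(p0,q).max(2);cv2.imwrite("pics/df.png",df)
E
```

```text
36.1 [467.38 180.06 205.86] [-0.94  0.74  0.  ] along -0.73 lat 0.94 [ 0.02  0.01 -0.  ] [ 0.061   0.0153 -0.998 ] 43.84028778943312
cover slopes,z [-1.49000e-02  1.50000e-03  2.24798e+01]
cover rect ((582.0564575195312, 186.82669067382812), (107.70965576171875, 97.42092895507812), 9.152660369873047)
```

View pics/w9.png

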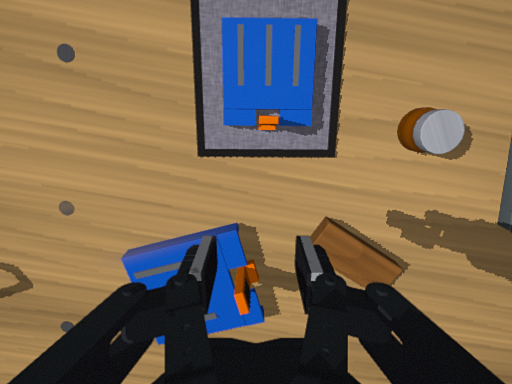

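View pics/t9.png

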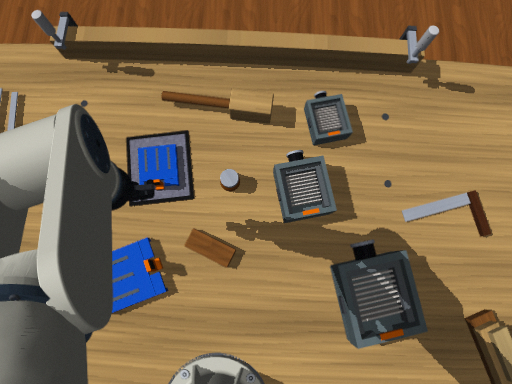

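The cover lies flat in the middle of the mat: centre (582,187) against mat centre (583,187), top at 22.5 mm, slope 0.015 rad. The box is open, and the tin (229,180), offcut (211,248) and mallet (250,105) are where they started.

```bash
python3 -c "
from rig import order
print(order.sign_off())"
```

```text
the job is handed in; nothing more can be done
None
```

The blue cover is off the middle-sized box, lying flat on the mat and released. I handed the job in at about 36 s, and sign-off gave no verdict.

**How it went**
- I pinched the orange tab across its width and pressed inward at about 10 N by the wrist reading; I had aimed at 11 N.
- At about 8 mm of lift the tab pivoted in the 60 N grip and the cover pitched about 0.08 rad. The push fell to about 4.5 N with about 8 N of upward pull.
- I raised the grip to 120 N, eased the pull, restored the push and levelled the cover with the wrist. Then I lifted straight up, pressing until it was 16 mm up.
- It was set down with about 5 N on the mat.

**Last checks**
- **Position:** cover centre at about (582, 187) mm against a mat centre of (583, 187).
- **Flatness:** top at 22.5 mm, where 22 is expected, and slope about 0.015 rad.
- **Bystanders:** the tin, offcut and mallet are at the same pixels in the top view as at the start.
- **Gripper:** about 200 mm up, open, with no contact force.

**Not certain:** I could only read the wrist force at the end of each move. My highest estimate of the load between cover and box was about 12 N as a vector, or about 18 N if push, sideways load and rubbing are simply added. Both are under the 21 N limit, but a brief peak in between would not have shown.

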